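Clear the marking fixture, then seat and hold the press-pad blank

ROBOT

A 7-joint arm with a two-finger parallel gripper is mounted at the origin on a cart in front of the work surface, level with it; the furniture and walls round the work are solid. World frame = base frame: x ahead of the robot, y to its left, z up, the work surface at z = 0. Lengths are in m, angles in degrees, forces in N, time in s.
With the tool pointing down it reaches from about 0.4 to 0.9 m from the base axis. Payload 5.6 kg.
Tool frame: the origin (TCP) lies midway between the tips of the shut fingers; the grasp point (between the pads) lies 19 mm behind it; z points along the fingers, y is the line along which they close (so a half turn about z gives the same grasp; the last joint's range is limited). The gripper opens to 92 mm and grips with 3 to 60 N. Pads are 20 mm wide; open, the fingers measure 128 mm over their backs; the gripper's body (75 mm by 189 mm) begins 69 mm behind the grasp point.
Start: joints at [60.734, 26.786, -0.665, 91.828, 0.344, 61.387, -3.226], TCP at [0.293, -0.58, 0.183] pointing down, gripper open.
Joint ranges: [-144.91, 144.91], [-17.63, 115.5], [-89.93, 88.59], [15.96, 139.68], [-74.01, 254.01], [8.47, 105.57], [-167.45, 167.45]. Speed limits (degrees/s): [147.25, 147.25, 180, 180, 180, 180, 180].

INTERFACE

Orientations are given as a 3x3 rotation matrix whose columns are the frame's x, y, z axes.
In Python, from plant import bot gives the robot as it stands.
- The arm moves only by the shell command python3 -m pendant 'ROWS' [OPENING]. ROWS is JSON, one flat list of numbers, 4 for each row, row after row: the shift along the tool's x, y, z in mm, then the turn about the tool's z in degrees. A call has 1 to 5 rows; each row is the pose to reach, as a shift and turn from the pose commanded when the call began, along the tool's axes at that moment; what a row does not reach only later rows make up. A row lasts 1/12 s, in which the tool goes at most 41.7 mm and 7.16 degrees, less where a joint would pass 70% of its speed; a pose out of reach is approached as far as the arm can. A call with a gripper value outside its range is refused whole. OPENING is the opening, from 0 (shut) to 1 (fully open), set as the call begins (- or left out, the last holds). The fingers move at their own pace and stop on an object; the grip force is fixed at half the most. Time passes only in rows, so rows that repeat a pose let the fingers close. It gives the time, the measured TCP pose, the force, the opening and the grip force at its end, in the units of the state.
- bot.read_state(): the state, without advancing time (a new reading comes with each control period).
- bot.capture(name): name is "scene" or "top"; returns a dict with "frame" (400x640x3 uint8, red, green, blue), "mtx" (3x3 intrinsics, pixels), "R" (3x3) and "t" (3): a world point X has camera coordinates R X + t. Camera axes: x right, y down, z forward; pixel columns grow to the right and rows downward; lengths in m; the calibration is good to about 2 mm. A picture is of the moment at which its call begins. There is no depth.
- bot.job_done(): hands the job in; it is judged then, once.
The state is a dict: "time": time; "q": joint angles; "joint_vel": joint speeds; "joint_torque": joint torques, N m; "ee_pos": TCP position; "tool_rot": TCP orientation; "force": force on the tool from outside, world axes, zero at the start; "moment": the same for the moment, N m; "finger_gap": finger opening in m; "gripper_force": force on a finger pad.
Only numpy, scipy, OpenCV 4.12 (cv2) and the standard library are available. Lean on these libraries where they do the work, as an engineer would, in place of code of your own. Each camera call takes 0.05 s, during which the arm holds its last target. There are 200 camera calls.

TASK

Take the short wooden offcut out of the marking fixture and put it in the grey tray. Then lay the long wooden blank on the fixture's bed, narrow face down as it stands now, its long side flat against the fence and its end against the stop block, press it firmly down onto the bed and back against the fence at once, and finish while holding it pressed there, ready for marking. Leave the other things on the bench where they are.

Things in the scene. Friction and masses are not known exactly. Their poses are not given: they have to be found in the camera images.
- blank_mid (a point): the centre of the long blank, a plain pale wooden bar 100 mm long, 30 mm wide and 40 mm high, about 85 g, loose on the bench, standing on a 30 x 100 mm face. The point is half-way up (20 mm above its underside). Its y axis runs along the 100 mm length, x across the 30 mm width, z up. Either end may go to the stop.
- offcut_mid (a point): the centre of the short offcut of the same bar, 50 mm long (its y axis), 30 mm wide (x), 40 mm high (z), about 45 g, left standing on the fixture's bed. The point is half-way up (20 mm above its underside).
- fixture: the marking fixture, fixed to the bench: an aluminium bed 100 mm (x) by 170 mm (y) on low feet, with a steel fence along its far (+x) side and a stop block at its left (+y) end. The origin is under the bed's centre, at bench height; x points square to the fence, towards it, y along the fence towards the stop block, z up. The bed's top is 15 mm above the bench.
- seat (a point): a point fixed in the fixture, with the fixture's axes: where the centre of the blank is when it is seated on the bed, against the fence and the stop. It lies 20 mm above the bed, 15 mm from the fence's face and 50 mm from the stop block's face.
- bed: the flat bed of the fixture, rigid, polished and waxed like the fence and the stop block, so that wood slides on them with little friction (about 0.12) (same origin and axes as the fixture)
- fence: the rigid steel fence on the bed: a straight bar 170 mm long and 18 mm thick that stands 15 mm above the bed (30 mm above the bench), so that fingers gripping the blank more than 15 mm above its underside pass over it. Its face, towards the robot, is at x = +32 mm in the fixture's frame. The body has the same origin and axes as the fixture.
- stop_block: the rigid dark steel stop block, also 15 mm high above the bed, 18 mm thick; its face is at y = +62 mm in the fixture's frame. The body has the same origin and axes as the fixture.
- tray: the grey open tray for offcuts, fixed on the bench: 110 mm (x) by 120 mm (y), walls 25 mm high and 3 mm thick, floor 3 mm. The origin is at the centre of its underside, at bench height.
- blank: the blank itself; origin at the centre of its underside, axes as for blank_mid
- offcut: the offcut itself; origin at the centre of its underside, axes as for offcut_mid
- bin: bystander: a small blue open bin, 60 x 85 x 28 mm; leave alone
- driver: bystander: a thin screwdriver, 163 mm long, lying; leave alone
- cutters: bystander: side cutters, 120 x 49 x 12 mm, lying; leave alone
- tape: bystander: a roll of tape, 92 mm across, 48 mm high; leave alone
Mind the look-alikes: they are no part of the job. Leave any turquoise look-alike of the offcut alone.

How it is judged (in metres and radians):
On the way:
1. the offcut lies in the tray, let go (x of offcut_mid in the frame of tray between -0.05 and 0.05 m and y of offcut_mid in the frame of tray between -0.055 and 0.055 m and height (world z) of offcut_mid below 0.032 m and contact force between the fingers and offcut below 0.05 N), for 0.2 s.
At the end, for the whole second after the job is handed in: The offcut lies let go in the tray. The blank is within 2.5 mm of the fence, 3 mm of the stop and 2 mm of the bed, straight and level to 2 degrees, at rest; the gripper still presses it, with over 3 N on the fence and over 4 N on the bed at once, through the last second (all of step 1 and contact force between the arm and offcut below 0.05 N and x of blank_mid in the frame of seat between -0.0025 and 0.0025 m and y of blank_mid in the frame of seat between -0.003 and 0.003 m and z of blank_mid in the frame of seat between -0.002 and 0.002 m and angle between the y axis of blank and the y axis of fixture, either way round below 0.035 rad and angle between blank's own z axis and vertical below 0.035 rad and contact force between blank and fence above 3 N and contact force between blank and bed above 4 N and contact force between the fingers and blank above 2 N and linear speed of blank below 0.01 m/s); the arm keeps its last pose, push and grip.
It fails at once if a bystander is moved by more than 20 mm (distance of any of bin, driver, cutters, tape from where it was at the start of the episode above 0.02 m).
It also fails if it takes over 58 s, if anything falls off the work surface, if the arm or the gripper's body presses on something with over 40 N, if the wrist force passes 120 N, or if a joint passes its speed limit or range.

## Working session

There is one attempt and no reset: what is moved stays moved. The work goes in short steps, Python scripts to look and compute and a shell command to move; the robot and the scene stay as the last step left them, time stands still between calls to the robot, and variables do not carry over. Pictures are saved under pics/ and viewed, at most 10 in all, crops included, and the job is handed in when it is done.

```bash
mkdir -p pics; ls
python3 - <<'E'
from plant import bot
import cv2,numpy as np
s=bot.read_state();print(s["ee_pos"],s["tool_rot"],s["finger_gap"],s["force"])
for n in("scene","top"):
    c=bot.capture(n);cv2.imwrite(f"pics/{n}0.png",c["frame"][:,:,::-1])
    print(n,c["mtx"],c["R"],c["t"])
E
```

```text
pics
[ 0.2927458  -0.57965957  0.18257431] [[ 8.92591740e-01  4.50864950e-01 -8.84164649e-04]
 [ 4.50865795e-01 -8.92590593e-01  1.43823203e-03]
 [-1.40748636e-04 -1.68239363e-03 -9.99998575e-01]] 0.09207013902726184 [-0.36428975 -0.13007501  0.76415924]
scene [[421.6006664    0.         321.14797401]
 [  0.         421.6006664  198.06169066]
 [  0.           0.           1.        ]] [[ 0.73139504 -0.68191877  0.00693443]
 [-0.36939622 -0.40470411 -0.83651719]
 [ 0.57324317  0.60926297 -0.5478968 ]] [-0.55911493  0.12698464  0.82625255]
top [[424.40203448   0.         314.87744272]
 [  0.         424.40203448 204.16495728]
 [  0.           0.           1.        ]] [[-2.63220743e-02 -9.99645297e-01 -4.05317621e-03]
 [-9.85703576e-01  2.66295395e-02 -1.66371058e-01]
 [ 1.66419980e-01 -3.84001045e-04 -9.86054888e-01]] [-0.23065555  0.54687963  1.14344835]
```

View pics/top0.png

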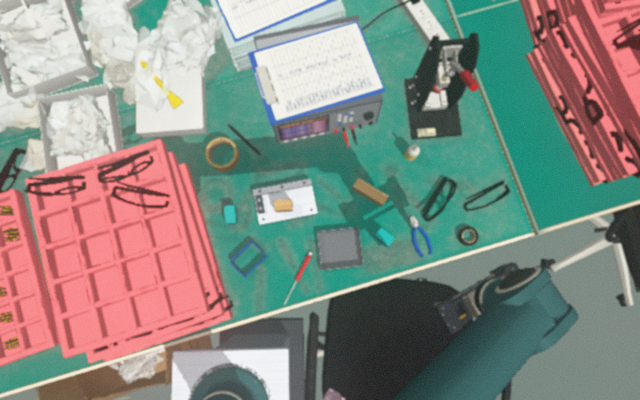

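View pics/scene0.png

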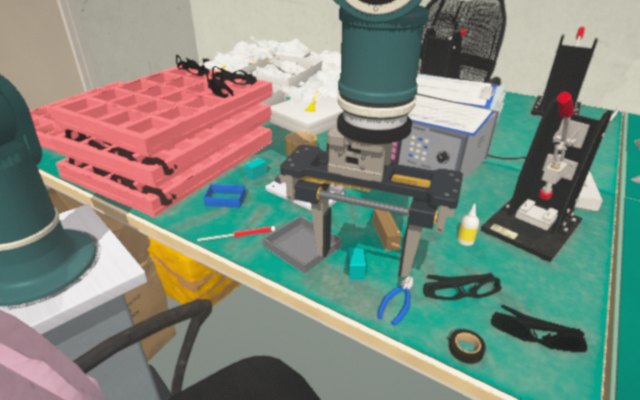

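Top view: the tan offcut is at (283,204) on the pale fixture (285,201), and the blank is at (370,190). The tray is at (338,247). The bystanders are the bin (248,256), driver (300,275) and cutters (420,237).
Candidates for the offcut: the tan block at (283,204), turquoise at (229,213) and turquoise at (380,230). I choose the tan one on the fixture. For the blank: the tan bar at (370,190), with the turquoise/green pieces as look-alikes. I'll check both in a crop.

```bash
cat > h.py <<'E'
import cv2,numpy as np
from plant import bot
def ray(c,uv,z):
    d=c["R"].T@np.linalg.inv(c["mtx"])@np.array([uv[0],uv[1],1.]);o=-c["R"].T@c["t"]
    return o+d*(z-o[2])/d[2]
def proj(c,X):
    p=c["mtx"]@(c["R"]@np.asarray(X)+c["t"]);return p[:2]/p[2]
E
python3 - <<'E'
from h import *
c=bot.capture("top");f=c["frame"]
cr=f[150:275,215:405][:,:,::-1]
cv2.imwrite("pics/crop.png",cv2.resize(cr,None,fx=4.2,fy=4.2,interpolation=cv2.INTER_CUBIC))
hsv=cv2.cvtColor(f,cv2.COLOR_RGB2HSV)
for p in[(283,204),(370,190),(283,198),(375,192),(338,247),(300,190)]:print(p,hsv[p[1],p[0]])
m=cv2.inRange(hsv,(8,70,60),(25,255,255));m[:165]=0;m[275:]=0;m[:,:240]=0;m[:,400:]=0
for k in cv2.findContours(m,0,2)[0]:
    if cv2.contourArea(k)>40:
        r=cv2.minAreaRect(k);print(r)
        for z in(.04,.055):print(z,[ray(c,p,z)[:2].round(4).tolist() for p in cv2.boxPoints(r)])
E
```

```text
(283, 204) [ 17 104 225]
(370, 190) [ 18  95 161]
(283, 198) [ 38   6 180]
(375, 192) [ 17 102 155]
(338, 247) [100  17 135]
(300, 190) [102   5 240]
((282.5, 205.0), (10.0, 17.0), 90.0)
0.04 [[0.5565, -0.1303], [0.5552, -0.1782], [0.5266, -0.1777], [0.5279, -0.13]]
0.055 [[0.5537, -0.1317], [0.5525, -0.179], [0.5243, -0.1785], [0.5256, -0.1314]]
((369.82623291015625, 191.78553771972656), (34.465057373046875, 11.624529838562012), 31.32869529724121)
0.04 [[0.5856, -0.3517], [0.6139, -0.37], [0.5599, -0.4508], [0.532, -0.4323]]
0.055 [[0.5825, -0.3503], [0.6105, -0.3684], [0.5571, -0.4482], [0.5296, -0.4299]]
```

View pics/crop.png

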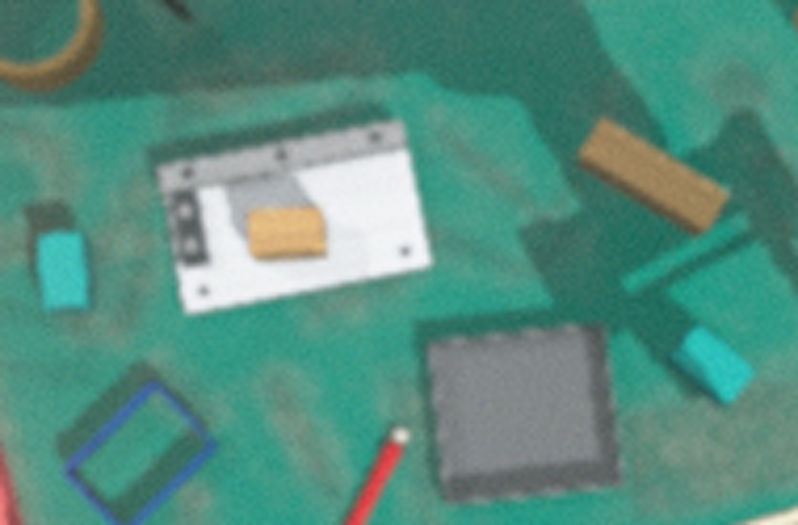

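The crop confirms both choices: a plain tan offcut on the fixture (crop 288,232) and a plain long bar (crop 655,175). The stop block is at the left (crop 190,227), and the fence is along the upper edge of the fixture. Now the poses.

```bash
cat >> h.py <<'E'
def boxhull(c,x,y,yaw,z0,w=.03,l=.1,h=.04):
    a=np.radians(yaw);ex=np.array([np.cos(a),np.sin(a),0]);ey=np.array([-ex[1],ex[0],0])
    P=[proj(c,np.array([x,y,z0+k*h])+i*w/2*ex+j*l/2*ey) for i in(-1,1) for j in(-1,1) for k in(0,1)]
    return cv2.convexHull(np.array(P,np.float32))
def cen(k):
    m=cv2.moments(k);return np.array([m["m10"],m["m01"]])/m["m00"]
def locate(c,k,z0,l,yaw):
    """box centre whose silhouette centroid matches contour k (mask contour at 4x)"""
    p=ray(c,cen(k),z0+.02)
    for _ in range(4): p=p+ray(c,cen(k),z0+.02)-ray(c,cen(boxhull(c,p[0],p[1],yaw,z0,l=l)),z0+.02)
    return p
def wood(c,roi):
    u0,v0,u1,v1=roi;f=cv2.resize(c["frame"][v0:v1,u0:u1],None,fx=4,fy=4,interpolation=cv2.INTER_CUBIC)
    m=cv2.inRange(cv2.cvtColor(f,cv2.COLOR_RGB2HSV),(8,50,50),(26,255,255))
    k=max(cv2.findContours(m,0,2)[0],key=cv2.contourArea).astype(np.float32)
    return (k+.5)/4-.5+np.array([u0,v0],np.float32)
E
python3 - <<'E'
from h import *
c=bot.capture("top")
print("cam",-c["R"].T@c["t"])
def cp(x,y):return(215+(x+.5)/4.2-.5,150+(y+.5)/4.2-.5)
for n,roi,z0,l in(("off",(255,185,315,225),.015,.05),("blank",(340,165,400,215),0,.1)):
    k=wood(c,roi);r=cv2.minAreaRect(k);print(n,r,cv2.contourArea(k))
    b=cv2.boxPoints(r);e=[b[1]-b[0],b[2]-b[1]];i=int(np.linalg.norm(e[1])>np.linalg.norm(e[0]))
    A,B=ray(c,b[i],z0+.03),ray(c,b[i+1],z0+.03);d=B-A;d=d*np.sign(d[1])
    yaw=np.degrees(np.arctan2(d[1],d[0]))-90
    p=locate(c,k,z0,l,yaw);print(p,yaw,"pred area",cv2.contourArea(boxhull(c,*p[:2],yaw,z0,l=l)), cv2.minAreaRect(boxhull(c,*p[:2],yaw,z0,l=l)))
# fixture: bed near corners (z=.015) fence outer top corners (z=.03)
NL,NR=ray(c,cp(187,313),.015),ray(c,cp(433,266),.015);FL,FR=ray(c,cp(157,167),.03),ray(c,cp(403,122),.03)
S=[ray(c,cp(*q),.03) for q in((174,190),(198,190),(207,264),(183,265))]
print(NL,NR,FL,FR,np.linalg.norm(NL-NR),np.linalg.norm(FL-FR),np.linalg.norm(NL-FL))
print("mid",(NL+NR+FL+FR)/4)
for a,b in((NL,NR),(FL,FR)):d=a-b;print(np.degrees(np.arctan2(d[1],d[0]))-90)
print("stop",S)
T=[ray(c,cp(*q),.025) for q in((426,340),(606,324),(620,484),(444,500))]
print("tray",np.mean(T,0),[np.linalg.norm(T[i]-T[i-1]) for i in range(4)],T)
E
```

```text
cam [ 0.34269722 -0.2446978   1.21755289]
off ((282.78302001953125, 204.96192932128906), (12.022939682006836, 18.292678833007812), 85.91438293457031) 204.125
[ 0.54214015 -0.15478848  0.035     ] 2.604021265581679 pred area 238.00482319947332 ((282.72686767578125, 204.9871063232422), (12.866848945617676, 18.769168853759766), 85.91474151611328)
blank ((369.8797302246094, 191.74887084960938), (35.353736877441406, 11.991525650024414), 31.231910705566406) 390.53125
[ 0.57700088 -0.40343463  0.02      ] -33.692272954337994 pred area 475.0315178616438 ((369.7409973144531, 191.58746337890625), (35.5900764465332, 13.468764305114746), 31.388521194458008)
[ 0.49217784 -0.08471975  0.015     ] [ 0.51992724 -0.25261485  0.015     ] [ 0.59078416 -0.06675597  0.03      ] [ 0.61756756 -0.23477102  0.03      ] 0.1701728342827556 0.17013644280174792 0.10134546871410478
mid [ 0.5551142 -0.1597154  0.0225   ]
9.38490276582462
9.057355040508526
stop [array([ 0.57454474, -0.07826774,  0.03      ]), array([ 0.57410321, -0.09455557,  0.03      ]), array([ 0.52317689, -0.10034141,  0.03      ]), array([ 0.52293133, -0.08416522,  0.03      ])]
tray [ 0.41887197 -0.3105121   0.025     ] [np.float64(0.10688605230784257), np.float64(0.12147193079790598), np.float64(0.1067580063267558), np.float64(0.11703684774620136)] [array([ 0.46838522, -0.24647315,  0.025     ]), array([ 0.47593841, -0.36771002,  0.025     ]), array([ 0.36928059, -0.37233406,  0.025     ]), array([ 0.36188367, -0.25553119,  0.025     ])]
```

```bash
cat >> h.py <<'E'
def plan(wps):
    """waypoints (x,y,z,heading of tool y in deg): print shift mm + turn in tool axes of the previous one"""
    s=bot.read_state();R=np.array(s["tool_rot"]);p=np.array(s["ee_pos"]);h=np.degrees(np.arctan2(R[1,1],R[0,1]))
    print("at",p.round(4),"h",round(h,1),"t",s["time"],"F",np.round(s["force"],1),"gap",round(s["finger_gap"],4),"grip",s["gripper_force"])
    for x,y,z,hh in wps:
        a=np.radians(h);ty=np.array([np.cos(a),np.sin(a),0]);tx=np.array([-ty[1],ty[0],0])
        d=np.array([x,y,z])-p;t=(h-hh+180)%360-180
        print("tx %.1f ty %.1f tz %.1f turn %.1f  rows>=%.1f"%(d@tx*1e3,d@ty*1e3,-d[2]*1e3,t,max(np.linalg.norm(d)*24,abs(t)/7.16)))
        p=np.array([x,y,z]);h=hh
E
python3 - <<'E'
from h import *
plan([(.376,-.438,.183,-32),(.46,-.296,.183,2.6),(.542,-.155,.15,2.6),(.542,-.155,.036,2.6)])
E
```

```text
at [ 0.2929 -0.5799  0.1829] h -63.2 t 0.2 F [0.  0.8 0.4] gap 0.0917 grip 0.0
tx 138.1 ty -89.2 tz -0.1 turn -31.2  rows>=4.4
tx 164.9 ty -4.0 tz -0.0 turn -34.6  rows>=4.8
tx 137.1 ty 88.3 tz 33.0 turn 0.0  rows>=4.0
tx 0.0 ty 0.0 tz 114.0 turn 0.0  rows>=2.7
```

```bash
python3 -m pendant '[28,-18,0,-6, 55,-36,0,-12, 83,-54,0,-19, 110,-71,0,-25, 138,-89,0,-31]' 1
python3 -m pendant '[33,-1,0,-7, 66,-2,0,-14, 99,-3,0,-21, 132,-4,0,-28, 165,-4,0,-34.6]' 
python3 -m pendant '[28,18,7,0, 55,35,14,0, 82,53,20,0, 110,71,27,0, 137,88,33,0]'
python3 -m pendant '[0,0,0,0,0,0,0,0,0,0,0,0]'
python3 - <<'E'
from h import *
plan([(.542,-.155,.15,2.6),(.542,-.155,.036,2.6)])
E
```

```text
time: 0.62
ee_pos: [0.3765, -0.4372, 0.1834]
tool_rot: [[0.529, 0.849, -0.0], [0.849, -0.529, -0.0], [-0.0, -0.0, -1.0]]
force: [0.2, -0.4, -0.3]
finger_gap: 0.092
gripper_force: 0.0
time: 1.03
ee_pos: [0.461, -0.2953, 0.1835]
tool_rot: [[-0.048, 0.999, -0.0], [0.999, 0.048, -0.0], [-0.0, -0.0, -1.0]]
force: [-0.4, 0.0, -0.1]
finger_gap: 0.0921
gripper_force: 0.0
time: 1.45
ee_pos: [0.5433, -0.1547, 0.15]
tool_rot: [[-0.042, 0.999, -0.0], [0.999, 0.042, 0.0], [0.0, -0.0, -1.0]]
force: [0.4, 0.1, 0.7]
finger_gap: 0.0924
gripper_force: 0.0
time: 1.7
ee_pos: [0.5424, -0.157, 0.1503]
tool_rot: [[-0.041, 0.999, -0.001], [0.999, 0.041, -0.001], [-0.001, -0.001, -1.0]]
force: [-0.1, 0.8, -0.5]
finger_gap: 0.0921
gripper_force: 0.0
at [ 0.5424 -0.157   0.1503] h 2.4 t 1.7 F [-0.1  0.8 -0.5] gap 0.0921 grip 0.0
tx 2.0 ty -0.4 tz 0.3 turn -0.2  rows>=0.0
tx 0.0 ty 0.0 tz 114.0 turn 0.0  rows>=2.7
```

```bash
python3 -m pendant '[1,0,30,0, 1,0,60,0, 1,0,85,0, 1,0,104,0, 1,0,114,0]' 
python3 -m pendant '[0,0,0,0,0,0,0,0,0,0,0,0,0,0,0,0,0,0,0,0]' 0.1
python3 -m pendant '[0,0,0,0,0,0,0,0,0,0,0,0,0,0,0,0,0,0,0,0]'
python3 -m pendant '[0,0,-10,0, 0,0,-30,0, 0,0,-50,0, 0,0,-65,0, 0,0,-70,0]'
python3 - <<'E'
from h import *
plan([(.47,-.23,.106,0),(.419,-.3105,.106,-3.5),(.419,-.3105,.026,-3.5)])
c=bot.capture("scene");cv2.imwrite("pics/s1.png",c["frame"][:,:,::-1])
E
```

```text
time: 2.12
ee_pos: [0.5405, -0.1573, 0.0343]
tool_rot: [[-0.039, 0.999, -0.004], [0.999, 0.039, -0.0], [-0.0, -0.004, -1.0]]
force: [-0.2, -0.2, -0.2]
finger_gap: 0.0921
gripper_force: 0.0
time: 2.53
ee_pos: [0.5437, -0.1556, 0.0377]
tool_rot: [[-0.042, 0.999, 0.002], [0.999, 0.042, -0.001], [-0.001, 0.002, -1.0]]
force: [0.8, 0.5, -0.2]
finger_gap: 0.0607
gripper_force: 0.0
time: 2.95
ee_pos: [0.5428, -0.1552, 0.0365]
tool_rot: [[-0.042, 0.999, -0.0], [0.999, 0.042, -0.0], [-0.0, -0.0, -1.0]]
force: [0.5, -0.9, -1.4]
finger_gap: 0.0271
gripper_force: 0.0
time: 3.37
ee_pos: [0.5445, -0.1555, 0.1095]
tool_rot: [[-0.042, 0.999, 0.004], [0.999, 0.042, -0.001], [-0.001, 0.004, -1.0]]
force: [0.2, -0.1, 0.2]
finger_gap: 0.009
gripper_force: 0.0
at [ 0.5445 -0.1555  0.1095] h 2.4 t 3.3667 F [ 0.2 -0.1  0.2] gap 0.009 grip 0.0
tx -71.3 ty -77.6 tz 3.5 turn 2.4  rows>=2.5
tx -80.5 ty -51.0 tz -0.0 turn 3.5  rows>=2.3
tx 0.0 ty 0.0 tz 80.0 turn 0.0  rows>=1.9
```

View pics/s1.png

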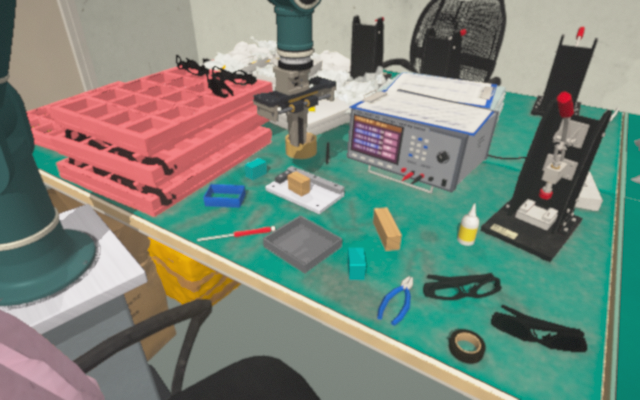

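The gripper closed empty: the gap is 9 mm and the offcut is still on the bed at (299,181). I'll compare both views and the TCP projection.

Run:
```python
from h import *
s=bot.read_state();p=np.array(s["ee_pos"])
cs=bot.capture("scene");ct=bot.capture("top")
print("tcp proj",proj(cs,p),proj(ct,p))
for X in((.542,-.155,.035),(.577,-.4034,.02)):print(X,proj(cs,X),proj(ct,X))
for roi in((283,165,320,200),(365,200,410,255)):
    k=wood(cs,roi);print("scene",cen(k),cv2.contourArea(k),cv2.boundingRect(k))
print(cv2.boundingRect(boxhull(cs,.542,-.155,2.6,.015,l=.05)),cv2.boundingRect(boxhull(cs,.577,-.4034,-33.7,0)))
cv2.imwrite("pics/s2.png",np.hstack([cv2.resize(a,(390,400),interpolation=2) for a in(cs["frame"][120:220,250:350,::-1],ct["frame"][150:250,235:335,::-1])]))
```

```text
tcp proj [297.96990749 154.10911454] [281.0028096  199.61496814]
(0.542, -0.155, 0.035) [297.76420285 181.67410372] [282.9838396  205.11261878]
(0.577, -0.4034, 0.02) [385.83177057 226.33310043] [369.61296357 191.6611452 ]
scene [298.35798126 182.85435314] 436.40625 (286, 170, 24, 26)
scene [386.79753803 228.6168742 ] 741.59375 (373, 207, 28, 43)
(285, 168, 25, 27) (372, 204, 30, 46)
```

View pics/s2.png

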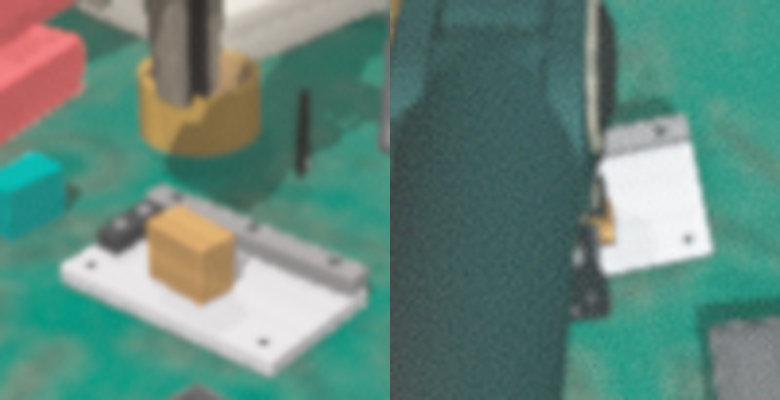

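The offcut sits where I measured it. In the scene crop, though, the fingertips end near (297,146), while the TCP projects to (298,154). The real tips may be about 20 mm above the stated TCP, so I'll check that before descending again.

```bash
python3 -m pendant '[0,0,0,0,0,0,0,0,0,0,0,0,0,0,0,0,0,0,0,0]' 0.5
python3 -m pendant '[0,0,0,0,0,0]' 2>&1 | tail -3
python3 -m pendant '[0,0,0,0,0,0,0,0]' | tail -2
python3 - <<'E'
from h import *
s=bot.read_state();p=np.array(s["ee_pos"]);R=np.array(s["tool_rot"]);g=s["finger_gap"]
cs=bot.capture("scene");f=cv2.resize(cs["frame"][100:190,250:350],None,fx=6,fy=6,interpolation=2)[:,:,::-1].copy()
for sy in(-1,1):
  for dz in(0,19,38):
    q=proj(cs,p+R[:,1]*sy*g/2-R[:,2]*dz/1e3);print(sy,dz,q)
    cv2.circle(f,tuple(int((a-b+.5)*6) for a,b in zip(q,(250,100))),3,(0,0,255) if dz==0 else (255,0,0),-1)
cv2.imwrite("pics/s3.png",f);print(p,g)
E
```

```text
time: 3.93
ee_pos: [0.5425, -0.1551, 0.106]
tool_rot: [[-0.042, 0.999, -0.001], [0.999, 0.042, 0.0], [0.0, -0.001, -1.0]]
force: [1.3, 0.6, -0.4]
finger_gap: 0.0404
gripper_force: 0.0
invalid input
finger_gap: 0.0462
gripper_force: 0.0
-1 0 [289.96297545 158.65205801]
-1 19 [289.68440586 151.24692289]
-1 38 [289.39973189 143.67951676]
1 0 [304.53223431 152.21261696]
1 19 [304.4149431  144.94695056]
1 38 [304.29515436 137.526574  ]
[ 0.54277207 -0.15517948  0.10633241] 0.046222706802528976
```

View pics/s3.png

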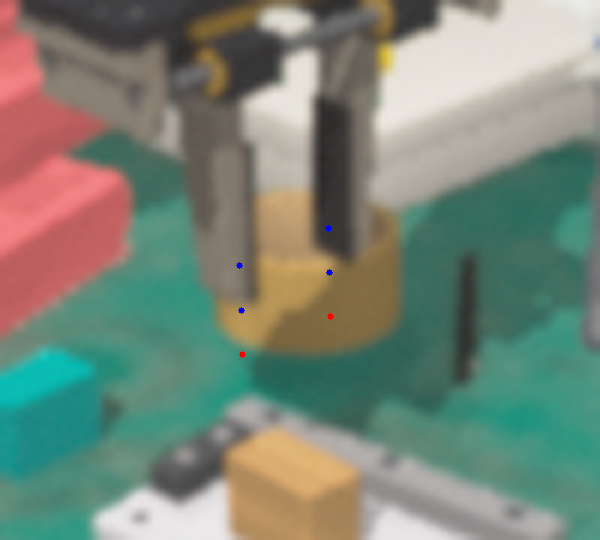

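The picture shows the true fingertips about 20 mm behind the reported TCP (tips near crop row 300, TCP dot at row 354). I'll aim 20 mm lower and watch the force on the way down.

```bash
python3 -m pendant '[0,0,20,0, 0,0,40,0, 0,0,55,0, 0,0,65,0, 0,0,70,0]' | grep -E "pos|force"
python3 -m pendant '[0,0,5,0, 0,0,10,0, 0,0,14,0, 0,0,17,0, 0,0,20,0]' | grep -E "pos|force"
python3 -m pendant '[0,0,0,0,0,0,0,0,0,0,0,0,0,0,0,0,0,0,0,0]' 0.1| grep -E "pos|force|gap"
python3 -m pendant '[0,0,0,0,0,0,0,0,0,0,0,0,0,0,0,0,0,0,0,0]' | grep -E "pos|force|gap"
```

```text
ee_pos: [0.542, -0.1551, 0.0351]
force: [-0.8, 1.0, 0.5]
gripper_force: 0.0
ee_pos: [0.5431, -0.1553, 0.0166]
force: [-0.1, 0.5, 0.3]
gripper_force: 0.0
ee_pos: [0.543, -0.1553, 0.0167]
force: [0.5, -0.5, 0.9]
finger_gap: 0.0297
gripper_force: 30.0
ee_pos: [0.543, -0.1553, 0.0167]
force: [-0.1, 0.3, 2.8]
finger_gap: 0.0295
gripper_force: 30.0
```

```bash
python3 -m pendant '[0,0,-10,0, 0,0,-30,0, 0,0,-50,0, 0,0,-60,0, 0,0,-60,0]' | grep -E "pos|force|gap"
python3 - <<'E'
from h import *
plan([(.48,-.23,.077,-.5),(.419,-.3105,.077,-3.5),(.419,-.3105,.0075,-3.5)])
E
```

```text
ee_pos: [0.5446, -0.1556, 0.0791]
force: [0.2, 0.4, -0.5]
finger_gap: 0.0296
gripper_force: 30.0
at [ 0.5446 -0.1556  0.0791] h 2.4 t 6.2333 F [ 0.2  0.4 -0.5] gap 0.0296 grip 29.994186758995056
tx -71.6 ty -67.7 tz 2.1 turn 2.9  rows>=2.4
tx -81.0 ty -60.3 tz -0.0 turn 3.0  rows>=2.4
tx 0.0 ty 0.0 tz 69.5 turn 0.0  rows>=1.7
```

```bash
python3 -m pendant '[-10,-10,0,0, -28,-26,0,1, -46,-43,0,2, -62,-58,1,3, -71,-67,1,3]' | grep -E "pos|force|gap"
python3 -m pendant '[-15,-11,0,1, -35,-26,0,2, -55,-41,0,3, -72,-53,0,3, -81,-60,0,3]' | grep -E "pos|force|gap"
python3 -m pendant '[0,0,10,0, 0,0,28,0, 0,0,46,0, 0,0,58,0, 0,0,63,0]' | grep -E "pos|force|gap"
python3 -m pendant '[0,0,2,0, 0,0,4,0, 0,0,6,0, 0,0,6,0]' | grep -E "pos|force|gap"
```

```text
ee_pos: [0.4749, -0.2316, 0.0739]
force: [0.0, -0.6, -1.0]
finger_gap: 0.0298
gripper_force: 30.0
ee_pos: [0.4152, -0.3114, 0.0746]
force: [0.1, -0.1, -1.1]
finger_gap: 0.0292
gripper_force: 30.0
ee_pos: [0.4173, -0.3071, 0.01]
force: [-0.1, 0.1, 0.0]
finger_gap: 0.0297
gripper_force: 30.0
ee_pos: [0.4184, -0.3094, 0.0067]
force: [-0.2, 1.1, 0.3]
finger_gap: 0.0298
gripper_force: 30.0
```

Release, rise and check.

```bash
python3 -m pendant '[0,0,0,0,0,0,0,0,0,0,0,0,0,0,0,0]' 0.5 | grep -E "pos|force|gap"
python3 -m pendant '[0,0,-20,0, 0,0,-45,0, 0,0,-75,0, 0,0,-95,0, 0,0,-100,0]' | grep -E "pos|force|gap"
python3 - <<'E'
from h import *
plan([(.577,-.4034,.106,-33.7),(.577,-.4034,0,-33.7)])
c=bot.capture("top");cs=bot.capture("scene")
k=wood(cs,(265,215,345,275));print(cen(k),cv2.boundingRect(k),proj(cs,(.4185,-.3095,.023)),cv2.boundingRect(boxhull(cs,.4185,-.3095,-3.5,.003,l=.05)))
k=wood(cs,(365,195,410,255));print("blank scene",cen(k),"pred",cen(boxhull(cs,.577,-.4034,-33.7,0)))
E
```

```text
ee_pos: [0.4182, -0.3095, 0.0068]
force: [0.7, 0.1, 0.1]
finger_gap: 0.0458
gripper_force: 0.0
ee_pos: [0.42, -0.3107, 0.11]
force: [-0.5, -0.2, -0.2]
finger_gap: 0.046
gripper_force: 0.0
at [ 0.42   -0.3107  0.11  ] h -3.6 t 8.5667 F [-0.5 -0.2 -0.2] gap 0.046 grip 0.0
tx -82.7 ty 162.5 tz 4.0 turn 30.1  rows>=4.4
tx 0.0 ty 0.0 tz 106.0 turn 0.0  rows>=2.5
[300.8477554  238.14573286] (287, 222, 28, 33) [300.7681323  236.27849277] (287, 220, 28, 33)
blank scene [386.80454743 228.6183471 ] pred [386.42011246 227.2376442 ]
```

The offcut is in the tray at the expected pixel (301,238), let go. Now the blank.

```bash
python3 -m pendant '[-15,30,0,6, -32,62,1,12, -49,95,2,18, -66,130,3,24, -83,162,4,30]' 0.65 | grep -E "pos|force|gap"
python3 -m pendant '[0,0,0,0,0,0,0,0,0,0,0,0]'  | grep -E "pos|force|gap"
python3 - <<'E'
from h import *
plan([(.577,-.4034,.06,-33.7),(.577,-.4034,-.001,-33.7)])
E
```

```text
ee_pos: [0.575, -0.4025, 0.0998]
force: [-0.3, 0.2, -0.6]
finger_gap: 0.0598
gripper_force: 0.0
ee_pos: [0.573, -0.4012, 0.0999]
force: [-0.6, 0.3, -0.3]
finger_gap: 0.06
gripper_force: 0.0
at [ 0.573  -0.4012  0.0999] h -33.5 t 9.3333 F [-0.6  0.3 -0.3] gap 0.06 grip 0.0
tx 0.4 ty 4.6 tz 39.9 turn 0.2  rows>=1.0
tx 0.0 ty 0.0 tz 61.0 turn 0.0  rows>=1.5
```

```bash
python3 -m pendant '[0,2,15,0, 0,4,40,0, 0,4,60,0, 0,4,75,0, 0,4,80,0]' | grep -E "pos|force|gap"
python3 -m pendant '[0,0,5,0, 0,0,10,0, 0,0,15,0, 0,0,20,0, 0,0,21,0]' | grep -E "pos|force|gap"
python3 -m pendant '[0,0,0,0,0,0,0,0,0,0,0,0,0,0,0,0,0,0,0,0]' 0.1| grep -E "pos|force|gap"
python3 -m pendant '[0,0,0,0,0,0,0,0,0,0,0,0,0,0,0,0,0,0,0,0]' | grep -E "pos|force|gap"
```

```text
ee_pos: [0.575, -0.4032, 0.0189]
force: [-0.5, 1.1, -0.5]
finger_gap: 0.06
gripper_force: 0.0
ee_pos: [0.5776, -0.4045, 0.0011]
force: [0.2, 0.4, 0.0]
finger_gap: 0.0597
gripper_force: 0.0
ee_pos: [0.5779, -0.4047, 0.0018]
force: [1.7, -0.7, 0.9]
finger_gap: 0.0296
gripper_force: 30.0
ee_pos: [0.5779, -0.4046, 0.0018]
force: [-0.6, -0.0, 3.3]
finger_gap: 0.0294
gripper_force: 30.0
```

```bash
python3 -m pendant '[0,0,-10,0, 0,0,-30,0, 0,0,-50,0, 0,0,-65,0, 0,0,-65,0]' | grep -E "pos|force|gap"
python3 - <<'E'
from h import *
R=bot.read_state()["tool_rot"];print(np.round(R,3))
plan([(.569,-.282,.067,-12),(.560,-.159,.067,9.2),(.56,-.159,.025,9.2)])
E
```

```text
ee_pos: [0.5801, -0.4059, 0.0708]
force: [-0.1, -0.5, -0.8]
finger_gap: 0.0294
gripper_force: 30.0
[[ 0.554  0.833  0.006]
 [ 0.833 -0.554 -0.004]
 [ 0.     0.007 -1.   ]]
at [ 0.5801 -0.4059  0.0708] h -33.6 t 11.4167 F [-0.1 -0.5 -0.8] gap 0.0294 grip 29.98559206724167
tx 97.1 ty -77.8 tz 3.8 turn -21.6  rows>=3.0
tx 118.4 ty -34.4 tz -0.0 turn -21.2  rows>=3.0
tx 0.0 ty 0.0 tz 42.0 turn 0.0  rows>=1.0
```

```bash
python3 -m pendant '[15,-12,0,-4, 40,-31,0,-9, 64,-50,0,-14, 84,-67,0,-19, 96,-76,0,-21.5]' | grep -E "pos|force|gap"
python3 -m pendant '[20,-6,0,-4, 48,-14,0,-9, 76,-22,0,-14, 104,-30,0,-18, 118,-34,0,-21]' | grep -E "pos|force|gap"
python3 -m pendant '[0,0,0,0,0,0,0,0,0,0,0,0]'  | grep -E "pos|force|gap"
python3 - <<'E'
from h import *
R=bot.read_state()["tool_rot"];print(np.round(R,3))
plan([(.56,-.159,.067,9.2),(.56,-.159,.025,9.2)])
c=bot.capture("scene");cv2.imwrite("pics/s4.png",cv2.resize(c["frame"][100:230,230:380],None,fx=4.5,fy=4.5,interpolation=2)[:,:,::-1])
E
```

```text
ee_pos: [0.567, -0.2783, 0.0658]
force: [0.4, 0.3, -0.8]
finger_gap: 0.0297
gripper_force: 30.0
ee_pos: [0.5588, -0.1564, 0.0662]
force: [0.2, 1.2, -0.7]
finger_gap: 0.0295
gripper_force: 30.0
ee_pos: [0.5592, -0.1625, 0.0663]
force: [0.2, -0.0, -0.3]
finger_gap: 0.0294
gripper_force: 30.0
[[-0.151  0.989 -0.   ]
 [ 0.989  0.151 -0.001]
 [-0.001 -0.    -1.   ]]
at [ 0.5592 -0.1625  0.0663] h 8.7 t 12.5 F [ 0.2 -0.  -0.3] gap 0.0294 grip 29.985584020614624
tx 3.3 ty 1.4 tz -0.7 turn -0.5  rows>=0.1
tx 0.0 ty 0.0 tz 42.0 turn 0.0  rows>=1.0
```

View pics/s4.png

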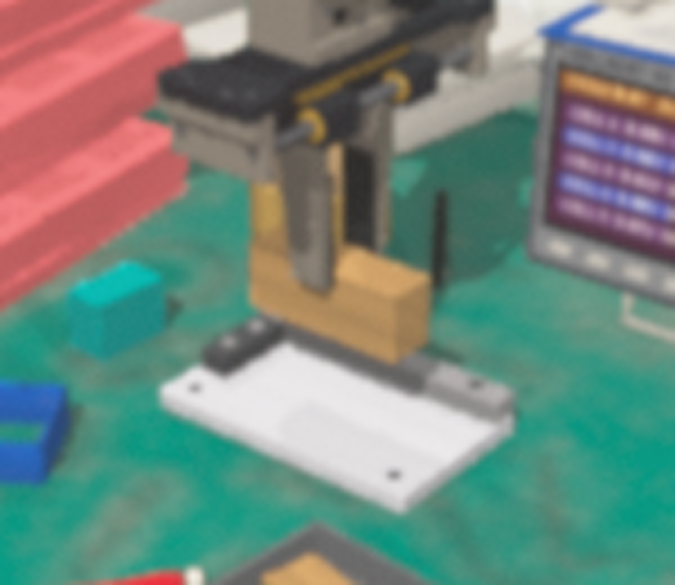

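The blank hangs level over the bed, gripped near its middle, and is clear of the stop (crop 240,340) and the fence. I'll descend until it touches.

```bash
python3 -m pendant '[0,0,10,0, 0,0,22,0, 0,0,34,0, 0,0,42,-0.5, 0,0,44,-0.5]' | grep -E "pos|force|gap"
python3 -m pendant '[0,0,1,0, 0,0,2,0, 0,0,3,0, 0,0,3,0]' | grep -E "pos|force: |gap"
python3 -m pendant '[0,0,1,0, 0,0,2,0, 0,0,2,0, 0,0,2,0]' | grep -E "pos|force: |gap"
```

```text
ee_pos: [0.5573, -0.1599, 0.0198]
force: [-0.4, 0.8, -1.3]
finger_gap: 0.0292
gripper_force: 30.0
ee_pos: [0.5594, -0.16, 0.0197]
force: [0.3, 0.3, -1.0]
finger_gap: 0.0293
gripper_force: 30.0
ee_pos: [0.5591, -0.16, 0.0175]
force: [0.8, -0.5, -1.3]
finger_gap: 0.0294
gripper_force: 30.0
```

```bash
for i in 1; do python3 -m pendant '[0,0,1,0, 0,0,1,0, 0,0,1,0]' | grep -E "pos|force: "
python3 -m pendant '[0,0,1,0, 0,0,1,0, 0,0,1,0]' | grep -E "pos|force: "
python3 -m pendant '[0,0,1,0, 0,0,1,0, 0,0,1,0]' | grep -E "pos|force: "; done
```

```text
ee_pos: [0.5593, -0.1601, 0.0168]
force: [0.7, -0.8, 2.1]
gripper_force: 30.0
ee_pos: [0.5595, -0.1602, 0.0167]
force: [-3.1, 0.5, 9.4]
gripper_force: 30.0
ee_pos: [0.5599, -0.1602, 0.0166]
force: [-4.6, 1.8, 15.6]
gripper_force: 30.0
```

```bash
python3 -m pendant '[0,0,-1,0, 0,0,-1,0, 0,0,-1,0]' | grep -E "pos|force: "
python3 -m pendant '[1,0,0,0, 3,0,0,0, 5,0,0,0, 6,0,0,0, 6,0,0,0]' | grep -E "pos|force: "
python3 -m pendant '[0,1,0,0, 0,3,0,0, 0,5,0,0, 0,6,0,0, 0,6,0,0]' | grep -E "pos|force: "
python3 -m pendant '[0,0,0,0,0,0,0,0]' | grep -E "pos|force: "
```

```text
ee_pos: [0.5598, -0.1602, 0.0167]
force: [-1.7, 0.2, 9.7]
gripper_force: 30.0
ee_pos: [0.5597, -0.155, 0.0166]
force: [0.4, -1.3, 6.8]
gripper_force: 30.0
ee_pos: [0.5648, -0.1538, 0.0167]
force: [-1.5, -0.0, 10.3]
gripper_force: 30.0
ee_pos: [0.5648, -0.1539, 0.0167]
force: [-2.0, -0.7, 9.1]
gripper_force: 30.0
```

```bash
python3 -m pendant '[1,0,0,0, 2,0,0,0, 3,0,0,0, 4,0,0,0, 4,0,0,0]' | grep -E "pos|force: "
python3 -m pendant '[1,0,0,0, 2,0,0,0, 2,0,0,0, 2,0,0,0]' | grep -E "pos|force: "
python3 -m pendant '[1,0,0,0, 1,0,0,0, 1,0,0,0]' | grep -E "pos|force: "
python3 -m pendant '[1,0,0,0, 1,0,0,0, 1,0,0,0]' | grep -E "pos|force: "
```

```text
ee_pos: [0.565, -0.1502, 0.0166]
force: [-0.2, -1.5, 7.1]
gripper_force: 30.0
ee_pos: [0.5647, -0.1482, 0.0166]
force: [-0.3, -1.9, 7.3]
gripper_force: 30.0
ee_pos: [0.5646, -0.1473, 0.0167]
force: [0.3, -1.3, 5.8]
gripper_force: 30.0
ee_pos: [0.5644, -0.1463, 0.0166]
force: [0.2, -2.8, 6.1]
gripper_force: 30.0
```

```bash
python3 -m pendant '[1,0,0,0, 1,0,0,0, 1,0,0,0]' | grep -E "pos|force: "
python3 -m pendant '[1,0,0,0, 1,0,0,0, 1,0,0,0]' | grep -E "pos|force: "
```

```text
ee_pos: [0.5644, -0.1461, 0.0167]
force: [0.2, -2.5, 5.4]
gripper_force: 30.0
ee_pos: [0.5644, -0.1461, 0.0167]
force: [1.3, -4.5, 4.6]
gripper_force: 30.0
```

Run:
```python
from h import *
plan([])
c=bot.capture("scene");cv2.imwrite("pics/s5.png",cv2.resize(c["frame"][125:225,250:350],None,fx=6,fy=6,interpolation=2)[:,:,::-1])
```

```text
at [ 0.5644 -0.1461  0.0167] h 9.3 t 17.3833 F [ 1.3 -4.5  4.6] gap 0.0294 grip 29.992696344852448
```

View pics/s5.png

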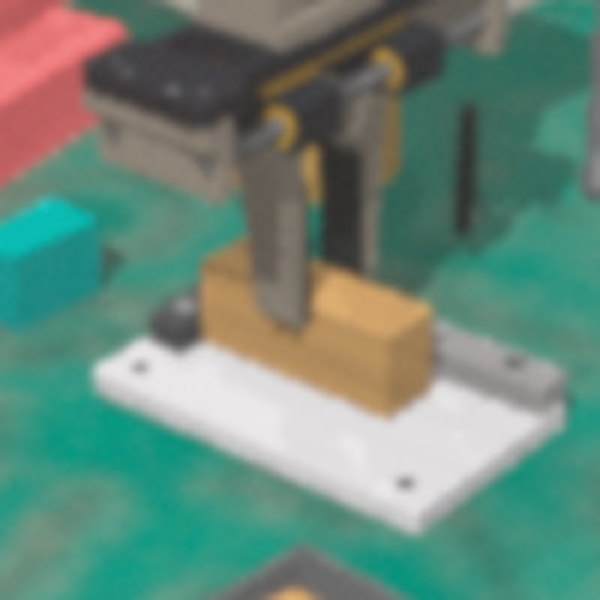

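The blank stands level on the bed with its end at the stop block (crop 180,320). A narrow gap to the fence remains, so I'll push towards the fence.

```bash
python3 -m pendant '[0,1,0,0, 0,2,0,0, 0,3,0,0, 0,3,0,0, 0,3,0,0]' | grep -E "pos|force: "
python3 -m pendant '[0,1,0,0, 0,1,0,0, 0,1,0,0]' | grep -E "pos|force: "
python3 -m pendant '[0,1,0,0, 0,1,0,0, 0,1,0,0]' | grep -E "pos|force: "
python3 -m pendant '[0,1,0,0, 0,1,0,0, 0,1,0,0]' | grep -E "pos|force: "
```

```text
ee_pos: [0.5658, -0.1458, 0.0167]
force: [-2.2, -5.0, 9.9]
gripper_force: 30.0
ee_pos: [0.5667, -0.1457, 0.0167]
force: [-3.0, -5.2, 9.4]
gripper_force: 30.0
ee_pos: [0.5676, -0.1455, 0.0167]
force: [-3.4, -5.3, 9.7]
gripper_force: 30.0
ee_pos: [0.5686, -0.1453, 0.0167]
force: [-2.9, -6.0, 10.2]
gripper_force: 30.0
```

```bash
python3 -m pendant '[0,1,0,0, 0,1,0,0, 0,1,0,0]' | grep -E "pos|force: "
python3 -m pendant '[0,1,0,0, 0,1,0,0, 0,1,0,0]' | grep -E "pos|force: "
python3 -m pendant '[0,1,0,0, 0,1,0,0, 0,1,0,0]' | grep -E "pos|force: "
python3 -m pendant '[0,1,0,0, 0,1,0,0, 0,1,0,0]' | grep -E "pos|force: |rot"
```

```text
ee_pos: [0.5696, -0.1452, 0.0167]
force: [-3.2, -5.1, 10.3]
gripper_force: 30.0
ee_pos: [0.5706, -0.145, 0.0167]
force: [-2.4, -4.9, 9.7]
gripper_force: 30.0
ee_pos: [0.5716, -0.1448, 0.0167]
force: [-2.6, -5.5, 9.6]
gripper_force: 30.0
ee_pos: [0.5726, -0.1447, 0.0167]
tool_rot: [[-0.162, 0.987, 0.001], [0.987, 0.162, -0.004], [-0.004, 0.0, -1.0]]
force: [-2.4, -5.3, 9.6]
gripper_force: 30.0
```

```bash
python3 -m pendant '[0,1,0,0, 0,1,0,0, 0,1,0,0]' | grep -E "pos|force: "
python3 -m pendant '[0,1,0,0, 0,1,0,0, 0,1,0,0]' | grep -E "pos|force: "
python3 -m pendant '[0,1,0,0, 0,1,0,0, 0,1,0,0]' | grep -E "pos|force: |rot"
```

```text
ee_pos: [0.5736, -0.1445, 0.0167]
force: [-3.0, -4.3, 8.8]
gripper_force: 30.0
ee_pos: [0.574, -0.1444, 0.0167]
force: [-4.4, -4.5, 11.3]
gripper_force: 30.0
ee_pos: [0.574, -0.1444, 0.0167]
tool_rot: [[-0.162, 0.987, -0.002], [0.987, 0.162, -0.004], [-0.004, -0.003, -1.0]]
force: [-6.3, -4.6, 13.5]
gripper_force: 30.1
```

The blank stopped at the fence. One more small push for margin, then a settle and a check.

```bash
python3 -m pendant '[0,1,0,0, 0,1.5,0,0, 0,1.5,0,0]' | grep -E "pos|force: "
python3 -m pendant '[0,0,0,0,0,0,0,0,0,0,0,0,0,0,0,0,0,0,0,0]' | grep -E "pos|force: |time"
python3 - <<'E'
from h import *
plan([])
c=bot.capture("scene");cv2.imwrite("pics/s6.png",cv2.resize(c["frame"][125:275,230:360],None,fx=4,fy=4,interpolation=2)[:,:,::-1])
E
```

```text
ee_pos: [0.574, -0.1444, 0.0167]
force: [-10.2, -4.1, 17.4]
gripper_force: 30.1
time: 21.02
ee_pos: [0.574, -0.1445, 0.0167]
force: [-10.9, -4.6, 16.2]
gripper_force: 30.1
at [ 0.574  -0.1445  0.0167] h 9.3 t 21.0167 F [-10.9  -4.6  16.2] gap 0.0295 grip 30.07557213306427
```

View pics/s6.png

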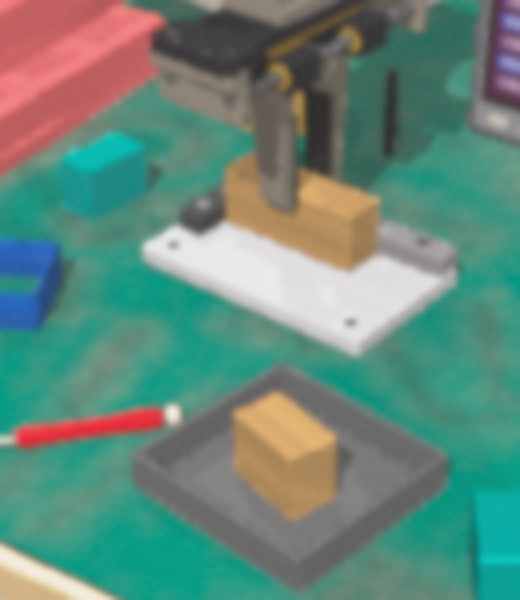

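The blank sits flat on the bed, against the fence and the stop. The offcut stands in the tray at (crop 285,455). The readings are steady, so I'm handing in.

```bash
python3 -c "
from plant import bot
print(bot.job_done())"
```

```text
the job is handed in; nothing more can be done
None
```

I handed the job in at about 21 s: the offcut is in the tray, and the blank is held against the fence and stop, with about 16 N down and 11 N towards the fence at the wrist; the hand-in returned no verdict.

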